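First in, first out: restock the beeswax lane

ROBOT

A 6-joint arm with a two-finger parallel gripper is mounted at the origin on the work surface; the furniture and walls round the work are solid. World frame = base frame: x ahead of the robot, y to its left, z up, the work surface at z = 0. Lengths are in m, angles in rad, forces in N, time in s.
With the tool pointing down it reaches from about 0.35 to 0.775 m from the base axis. Payload 5.5 kg.
Tool frame: the origin (TCP) lies at the very end of the fingers, on their centre line; the grasp point (between the pads) lies 19 mm behind it; z points along the fingers, x is the direction in which the jaws open and shut, and the axes are right-handed (so a half turn about z gives the same grasp; the last joint's range is limited). The gripper opens to 85 mm and grips with 20 to 120 N. Pads are 22 mm wide; open, the fingers measure 114 mm over their backs; the gripper's body (76 mm by 85 mm) begins 54 mm behind the grasp point. The pads swing forward as they close: fully open they stand 13 mm farther back than shut.
Start: joints at [0.987, 0.313, 0.046, 1.304, 0, 1.431], TCP at [0.247, 0.519, 0.231] pointing down, gripper open.
Joint ranges: [-2.76, 2.76], [-0.86, 1.69], [-1.03, 1.26], [-2.2, 2.34], [-1.47, 1.5], [-3.14, 3.14]. Speed limits (rad/s): [2.57, 2.57, 3.14, 3.14, 3.14, 3.14].

INTERFACE

Orientations are given as a unit quaternion [w, x, y, z].
In Python, from plant import readout, snapshot, camera_model, manip, silhouettes gives the robot as it stands.
- The arm moves only by the tool move_arm, never from a script. Its argument "commands" is a list of rows, each a list of 7 numbers: the turn, a rotation vector about the tool's x, y, z in rad, then the shift along the tool's x, y, z in cm, then the closure in counts, from 0 (fully open) to 255 (shut). A call has 1 to 12 rows; each row is the pose to reach, as a shift and turn from the pose commanded when the call began, along the tool's axes at that moment; what a row does not reach only later rows make up. A row lasts 1/8 s, in which the tool goes at most 62.5 mm and 10.7 degrees, less where a joint would pass 70% of its speed; a pose out of reach is approached as far as the arm can. A call with a gripper value outside its range is refused whole. The fingers move at their own pace and stop on an object; "force" is the grip in N (left out, the last holds). Time passes only in rows, so rows that repeat a pose let the fingers close. It gives the time, the measured TCP pose, the force and the opening at its end, in the units of the state.
- readout.get_obs(): the state, without advancing time (a new reading comes with each control period).
- snapshot(name): name is "side" or "top"; returns the picture (400x640x3 uint8, red, green, blue); there is no depth.
- camera_model(name): a dict with "fx", "fy", "cx", "cy" (pixels), "dist" ([k1, k2, p1, p2, k3] as OpenCV has them; the pictures are not rectified), "extrinsics" (4x4, takes a point from world to camera coordinates). Camera axes: x right, y down, z forward; pixel columns grow to the right and rows downward; lengths in m; the calibration is good to about 2 mm. A picture is of the moment at which its call begins. camera_model takes no time and is no camera call.
- manip.sign_off(): hands the job in, once; it reports no verdict.
Trained networks look in the newest picture that a camera, given by its name, has taken for a name from the list of things; names that differ only in an ending like _2 or _b are one class to them, and where a whole thing is asked for, a point or a joint stands for the part that bears it (a point fixed in the world has none). Each returns a list of dicts, best first, with "score" (0 to 1); they miss things now and then, are a little off and sometimes report something else, mostly with a low value. They report only what shows in the picture. A call takes as long as a camera call.
- silhouettes(camera, thing): "pixels" (400x640 bool, what is visible of it) and "extent" ([left, top, right, bottom] in pixels, round what is visible of it).
The state is a dict: "time_s": time; "qpos": joint angles; "joint_vel": joint speeds; "tau": joint torques, N m; "position": TCP position; "eef_rot": TCP orientation; "contact_force": force on the tool from outside, world axes, zero at the start; "moment": the same for the moment, N m; "width": finger opening in m.
Only numpy, scipy, OpenCV 4.12 (cv2) and the standard library are available. Lean on these libraries where they do the work, as an engineer would, in place of code of your own. Each camera call takes 0.05 s, during which the arm holds its last target. There are 200 camera calls.

TASK

Restock the beeswax lane first-in-first-out: first slide the two old cakes forward along the lane's floor, without lifting them, until they stand in a closed row against the front stop. Then load the new cake lying on the open bench into the same lane behind them, flat, and leave all three close up against one another and the stop. Leave the chalk in the other lane and the two thread spools undisturbed.

Things in the scene. Friction and masses are not known exactly. Their poses are not given: they have to be found in the camera images.
- wax_lane: low plywood stock lane fixed to the bench, 250 mm long (its x), 80 mm wide (its y); origin at the centre of its underside on the bench, +x points from its front (near the robot) to its rear. Floor top at z = 5 mm; side rails 6 mm thick (inner faces at y = -34 and +34 mm) rise to z = 17 mm; front stop, inner face at x = -115 mm, rises to z = 21 mm; the rear end at x = +125 mm is open. A yellow card is on its front. It holds the two old cakes, with gaps before and between them.
- chalk_lane: a second lane of the same make and size, beside the first (on either side), with a white card; it holds the chalk. Same axes as wax_lane.
- wax_front: the old cake nearer the front stop: dark brown round cake of beeswax, a flat disc 62 mm across and 22 mm high, about 60 g; origin at the centre of its underside, z up; the three cakes look alike
- wax_back: the old cake behind it, nearer the rear of the lane: dark brown round cake of beeswax, a flat disc 62 mm across and 22 mm high, about 60 g; origin at the centre of its underside, z up; the three cakes look alike
- wax_new: the new cake, which lies alone on the open bench to the robot's right: dark brown round cake of beeswax, a flat disc 62 mm across and 22 mm high, about 60 g; origin at the centre of its underside, z up; the three cakes look alike
- chalk: flat white piece of chalk, 40 x 45 x 9 mm, lying in the other lane; leave alone; origin at the centre of its underside
- thread_red: wooden spool of red thread, 50 mm across, 60 mm high, standing on the bench on the left; leave alone; origin at the centre of its underside
- thread_green: wooden spool of green thread, 46 mm across, 55 mm high, standing on the bench on the right; leave alone; origin at the centre of its underside

How it is judged:
On the way:
1. both old cakes stand in a closed row against the front stop while the new cake is still out of the row (x of wax_front in the frame of wax_lane between -0.092 and -0.076 m and y of wax_front in the frame of wax_lane between -0.012 and 0.012 m and z of wax_front in the frame of wax_lane between 0.001 and 0.009 m and x of wax_back in the frame of wax_lane between -0.032 and -0.01 m and y of wax_back in the frame of wax_lane between -0.012 and 0.012 m and z of wax_back in the frame of wax_lane between 0.001 and 0.009 m and distance between wax_new and wax_back above 0.09 m), for 0.2 s.
At the end, for the whole second after the job is handed in: in the beeswax lane, all flat on its floor and at rest: the front old cake within 8 mm of touching the front stop, the back old cake at most 12 mm and the new cake at most 16 mm farther back than in a fully closed row, new cake rearmost (x of wax_front in the frame of wax_lane between -0.092 and -0.076 m and y of wax_front in the frame of wax_lane between -0.012 and 0.012 m and z of wax_front in the frame of wax_lane between 0.001 and 0.009 m and x of wax_back in the frame of wax_lane between -0.032 and -0.01 m and y of wax_back in the frame of wax_lane between -0.012 and 0.012 m and z of wax_back in the frame of wax_lane between 0.001 and 0.009 m and x of wax_new in the frame of wax_lane between 0.026 and 0.056 m and y of wax_new in the frame of wax_lane between -0.012 and 0.012 m and z of wax_new in the frame of wax_lane between 0.001 and 0.009 m and linear speed of each of wax_front, wax_back, wax_new below 0.01 m/s).
It fails at once if an old cake is lifted more than 10 mm off the lane's floor (z of any of wax_front, wax_back in the frame of wax_lane above 0.015 m).
It fails at once if the chalk or a thread spool is moved more than 15 mm (distance of any of chalk, thread_red, thread_green from where it was at the start of the episode above 0.015 m).
It also fails if it takes over 56 s, if anything falls off the work surface, if the arm or the gripper's body presses on something with over 40 N, if the wrist force passes 120 N, or if a joint passes its speed limit or range.

## Working session

There is one attempt and no reset: what is moved stays moved. The work goes in short steps, Python scripts to look and compute and a tool call to move; the robot and the scene stay as the last step left them, time stands still between calls to the robot, and variables do not carry over. Pictures are saved under pics/ and viewed, about 8 in all and at most 12, crops included, and the job is handed in when it is done.

Besides the shell and the picture viewer there is one more tool, called after "Request:" by a JSON object that holds its "name" and its "arguments", one argument or row to a line. move_arm: Moves the arm, as the interface text tells. Its arguments: {"type":"object","properties":{"commands":{"type":"array"},"force":{"type":"number"}},"required":["commands"]}

```bash
mkdir -p pics; cat > h.py <<'E'
import numpy as np, cv2
from plant import readout, snapshot, camera_model, manip, silhouettes
from scipy.spatial.transform import Rotation as R
def ray(c,px):
    m=camera_model(c);K=np.array([[m['fx'],0,m['cx']],[0,m['fy'],m['cy']],[0,0,1]])
    E=np.array(m['extrinsics']);u=cv2.undistortPoints(np.array(px,float).reshape(-1,1,2),K,np.array(m['dist'],float)).reshape(-1,2)
    d=np.c_[u,np.ones(len(u))]@E[:3,:3];o=-E[:3,:3].T@E[:3,3];return o,d
def onz(c,px,z):
    o,d=ray(c,px);return o+d*((z-o[2])/d[:,2])[:,None]
def save(c,n):
    im=snapshot(c);cv2.imwrite('pics/'+n+'.png',im[...,::-1]);return im
def cen(mask):
    y,x=np.nonzero(mask);return [x.mean(),y.mean()]
def tool():
    s=readout.get_obs();q=s['eef_rot'];return np.array(s['position']),R.from_quat([q[1],q[2],q[3],q[0]]).as_matrix()
E
python3 - <<'E'
from h import *
for c in ['top','side']:
    save(c,c+'0')
    for n in ['wax_lane','chalk_lane','wax_front','chalk','thread_red','thread_green']:
        for r in silhouettes(c,n)[:4]:
            p=cen(r['pixels']);print(c,n,round(r['score'],2),r['extent'],np.round(p),onz(c,[p],0.02).round(3)[0][:2])
s=readout.get_obs();print(s);print(tool()[1].round(3))
a=cv2.imread('pics/top0.png');print(np.linalg.inv(np.array(camera_model('top')['extrinsics'])).round(3),np.linalg.inv(np.array(camera_model('side')['extrinsics'])).round(3))
E
```

```text
top wax_lane 0.92 [331.1, 176.4, 368.3, 288.8] [348. 232.] [ 0.462 -0.111]
top chalk_lane 0.61 [255.8, 149.8, 297.0, 264.4] [274. 211.] [0.51 0.05]
top wax_front 0.81 [335.9, 234.3, 363.3, 263.3] [348. 250.] [ 0.424 -0.111]
top chalk 0.66 [264.2, 178.9, 288.9, 199.8] [276. 188.] [0.56  0.046]
top chalk 0.4 [338.2, 235.6, 363.5, 265.1] [348. 250.] [ 0.424 -0.111]
top thread_red 0.81 [173.6, 213.9, 209.3, 239.7] [190. 228.] [0.473 0.236]
top thread_green 0.66 [428.9, 155.1, 455.0, 180.6] [443. 167.] [ 0.606 -0.326]
side wax_lane 0.66 [259.1, 215.4, 355.5, 251.7] [303. 234.] [ 0.447 -0.141]
side chalk_lane 0.55 [260.9, 195.8, 348.9, 220.7] [301. 205.] [0.499 0.025]
side wax_front 0.56 [275.1, 224.3, 303.3, 242.2] [290. 231.] [ 0.42  -0.116]
side chalk 0.6 [311.8, 199.6, 323.9, 205.9] [317. 201.] [0.551 0.031]
side thread_red 0.56 [268.0, 166.8, 282.5, 187.7] [273. 179.] [0.477 0.253]
side thread_green 0.76 [380.9, 239.6, 404.2, 269.9] [394. 256.] [ 0.61  -0.312]
{'time_s': 0.7, 'qpos': array([ 9.87429063e-01,  3.13139282e-01,  4.61421836e-02,  1.30361061e+00,
       -2.06301829e-05,  1.
[... 167 characters left out ...]
01,  2.98749715e+01, -3.33913522e-04,
       -1.57947306e-04, -2.95780330e-05]), 'position': array([0.24691882, 0.51934627, 0.23137504]), 'eef_rot': array([-2.93939203e-05,  8.45399758e-01,  5.34134103e-01,  9.02052518e-05]), 'contact_force': array([ 0.56800138,  0.51133428, -0.16909903]), 'moment': array([-0.01899144, -0.04541047, -0.03847993]), 'width': 0.0851464989211887}
[[ 0.429  0.903  0.   ]
 [ 0.903 -0.429  0.   ]
 [ 0.     0.    -1.   ]]
[[-0.005 -0.993  0.121  0.436]
 [-1.     0.007  0.02  -0.059]
 [-0.021 -0.121 -0.992  0.903]
 [ 0.     0.     0.     1.   ]] [[ 0.932 -0.144  0.333  0.142]
 [-0.363 -0.389  0.847 -1.031]
 [ 0.008 -0.91  -0.415  0.546]
 [ 0.     0.     0.     1.   ]]
```

View pics/top0.png

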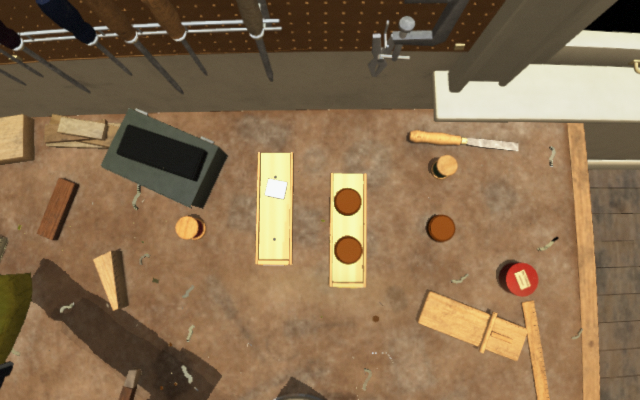

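View pics/side0.png

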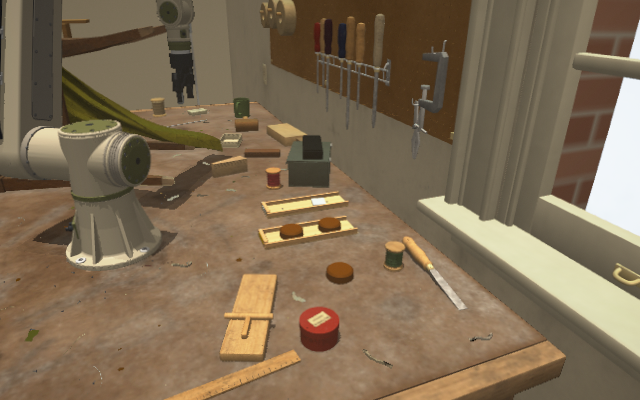

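```bash
cat >> h.py <<'E'
def cakes(c,n):
    im=save(c,n);h=cv2.cvtColor(im,cv2.COLOR_RGB2HSV)
    m=((h[...,0]>=3)&(h[...,0]<=16)&(h[...,1]>150)&(h[...,2]>40)&(h[...,2]<150)).astype(np.uint8)
    k,l,st,ce=cv2.connectedComponentsWithStats(cv2.morphologyEx(m,cv2.MORPH_OPEN,np.ones((5,5),np.uint8)))
    for i in range(1,k):
        if st[i,4]>150:
            z=.022
            print(c,st[i],ce[i].round(1),onz(c,[ce[i]],z)[0].round(4))
E
python3 - <<'E'
from h import *
cakes('top','top1')
for n in ['wax_lane','chalk_lane']:
    r=silhouettes('top',n)[0]['pixels'].astype(np.uint8)
    cs=max(cv2.findContours(r,cv2.RETR_EXTERNAL,cv2.CHAIN_APPROX_NONE)[0],key=len)
    b=cv2.boxPoints(cv2.minAreaRect(cs));w=onz('top',b,.014)[:,:2];print(n,b.round(1).tolist(),w.round(4).tolist(),w.mean(0).round(4))
cakes('side','side1')
E
```

```text
top [   0    0   56   31 1310] [23.3 15.4] [1.0125 0.703  0.022 ]
top [  70    0  170   55 4701] [154.6  17.5] [0.9807 0.3463 0.022 ]
top [ 264    0  180   52 6742] [339.7  22.5] [ 0.953  -0.1005  0.022 ]
top [ 411    0   93   51 1650] [467.4  24.7] [ 0.9479 -0.4031  0.022 ]
top [ 187   32   70   22 1288] [221.5  42.6] [0.9078 0.1781 0.022 ]
top [100  37  39  20 508] [118.9  46.8] [0.9077 0.4305 0.022 ]
top [  28   40   75   21 1135] [64.9 50.1] [0.9073 0.5718 0.022 ]
top [ 45 179  27  39 631] [ 58.9 198.6] [0.5404 0.5512 0.022 ]
top [ 40 220  18  18 221] [ 48.3 228.3] [0.4719 0.5731 0.022 ]
wax_lane [[327.5, 287.79998779296875], [330.20001220703125, 173.1999969482422], [368.70001220703125, 174.10000610351562], [365.8999938964844, 288.70001220703125]] [[0.3431, -0.0663], [0.5942, -0.0744], [0.5915, -0.16], [0.3406, -0.1494]] [ 0.4674 -0.1125]
chalk_lane [[255.0, 264.0], [255.0, 152.0], [293.0, 152.0], [293.0, 264.0]] [[0.3945, 0.0916], [0.6443, 0.0947], [0.6433, 0.0088], [0.3944, 0.0084]] [0.5191 0.0509]
side [  294     0   176   138 10211] [399.6  48. ] [3.5489 4.5371 0.022 ]
side [360  77  13  27 297] [365.9  90.1] [1.526  1.6294 0.022 ]
side [319 217  21  15 261] [328.8 224.2] [ 0.5272 -0.1181  0.022 ]
side [280 224  22  15 277] [290.4 230.8] [ 0.4211 -0.1173  0.022 ]
side [327 262  26  21 463] [339.5 272.3] [ 0.4641 -0.3323  0.022 ]
side [301 329  36  22 614] [318.4 339.7] [ 0.3475 -0.507   0.022 ]
```

```bash
cat >> h.py <<'E'
def topc(n,roi=(320,150,480,300)):
    im=save('top',n);x0,y0,x1,y1=roi;h=cv2.cvtColor(im,cv2.COLOR_RGB2HSV)
    m=((h[...,1]>185)&(h[...,2]<150)).astype(np.uint8);q=np.zeros_like(m);q[y0:y1,x0:x1]=m[y0:y1,x0:x1]
    k,l,st,ce=cv2.connectedComponentsWithStats(cv2.morphologyEx(q,cv2.MORPH_OPEN,np.ones((5,5),np.uint8)))
    for i in range(1,k):
        if st[i,4]>150: print(st[i],ce[i].round(1),onz('top',[ce[i]],.022)[0].round(4))
E
python3 - <<'E'
from h import *
topc('top2')
im=cv2.imread('pics/top2.png')[...,::-1]
h=cv2.cvtColor(im,cv2.COLOR_RGB2HSV)
print(h[202,348],h[250,348],h[228,441],h[228,420],h[228,380],h[228,348])
# yellow lane mask corners
m=((h[...,0]>16)&(h[...,0]<32)&(h[...,2]>190)).astype(np.uint8);q=np.zeros_like(m);q[160:300,318:380]=m[160:300,318:380]
p=np.argwhere(q)[:,::-1].astype(np.float32);w=onz('top',p,.014)[:,:2].astype(np.float32)
r=cv2.minAreaRect(w);print(r)
for row in (180,225,275,284): c=np.nonzero(q[row])[0];print(row,c.min(),c.max(),onz('top',[[ (c.min()+c.max())/2,row]],.015)[0])
E
```

```text
[ 13 204 156] [ 14 207 155] [ 12 212 150] [ 17  91 152] [ 14 112 148] [ 30  73 248]
((0.46951359510421753, -0.11208169162273407), (0.07973236590623856, 0.2506921589374542), 88.7812271118164)
180 331 366 [ 0.57836902 -0.11484872  0.015     ]
225 330 366 [ 0.47860698 -0.11231751  0.015     ]
275 330 365 [ 0.37034134 -0.10987145  0.015     ]
284 329 365 [ 0.35107622 -0.10857083  0.015     ]
```

Request:
{"name": "move_arm", "arguments": {
  "commands": [
    [0,0,-0.419,-43,57.3,5,255],
    [0,0,-0.419,-43,57.3,5,255],
    [0,0,-0.419,-43,57.3,5,255],
    [0,0,-0.419,-43,57.3,5,255],
    [0,0,-0.419,-43,57.3,5,255],
    [0,0,-0.419,-43,57.3,5,255],
    [0,0,-0.419,-43,57.3,5,255],
    [0,0,-0.419,-43,57.3,5,255],
    [0,0,-0.419,-43,57.3,5,255],
    [0,0,-0.419,-43,57.3,10,255],
    [0,0,-0.419,-43,57.3,10,255],
    [0,0,-0.419,-43,57.3,10,255]
  ],
  "force": 40
}}

```text
time_s: 2.45
position: [0.5805, -0.1174, 0.1304]
eef_rot: [0.0, 0.716, 0.698, 0.0]
contact_force: [0.0, 0.2, 0.9]
width: 0.0003
```

Request:
{"name": "move_arm", "arguments": {
  "commands": [
    [0,0,0,0,0,4,255],
    [0,0,0,0,0,8,255],
    [0,0,0,0,0,8,255]
  ]
}}

```text
time_s: 2.82
position: [0.5768, -0.1142, 0.0481]
eef_rot: [-0.003, 0.716, 0.698, -0.002]
contact_force: [-1.4, -0.3, 0.2]
width: -0.0
```

```bash
sed -i 's/\[...,2\]<150)).astype(np.uint8);q/[...,2]<180)).astype(np.uint8);q/' h.py; python3 - <<'E'
from h import *
topc('top3')
im=save('side','side3');cv2.imwrite('pics/side3c.png',cv2.resize(im[150:300,220:420,::-1],None,fx=4,fy=4,interpolation=cv2.INTER_CUBIC))
s=readout.get_obs();print(s['position'],s['contact_force'])
E
```

```text
[428 215  27  26 573] [440.6 227.7] [ 0.4707 -0.3138  0.022 ]
[ 0.58002709 -0.11500884  0.05202332] [-0.15613201 -0.60639299  0.62986989]
```

View pics/side3c.png

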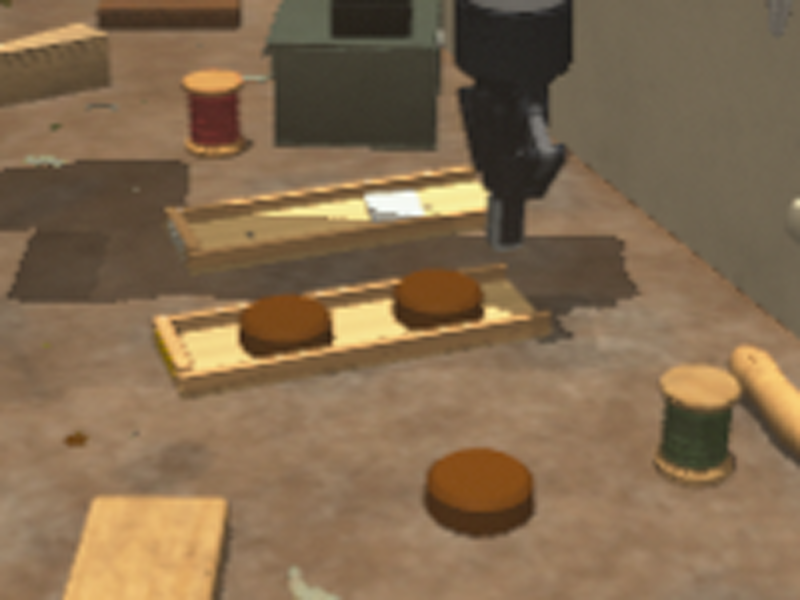

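Request:
{"name": "move_arm", "arguments": {
  "commands": [
    [0,0,0,0,0,2,255],
    [0,0,0,0,0,3.9,255],
    [0,0,0,0,0,3.9,255]
  ]
}}

```text
time_s: 3.3
position: [0.5802, -0.1149, 0.0133]
eef_rot: [0.0, 0.716, 0.698, 0.0]
contact_force: [-0.4, 1.3, 1.1]
width: 0.0001
```

Request:
{"name": "move_arm", "arguments": {
  "commands": [
    [0,0,0,0,-1,0,255],
    [0,0,0,0,-2,0,255],
    [0,0,0,0,-3,0,255],
    [0,0,0,0,-4,0,255],
    [0,0,0,0,-5,0,255],
    [0,0,0,0,-6,0,255],
    [0,0,0,0,-6.5,0,255],
    [0,0,0,0,-7,0,255],
    [0,0,0,0,-7.5,0,255],
    [0,0,0,0,-7.8,0,255],
    [0,0,0,0,-7.8,0,255]
  ]
}}

```text
time_s: 4.68
position: [0.5015, -0.113, 0.0122]
eef_rot: [-0.0, 0.716, 0.698, -0.0]
contact_force: [0.2, 1.2, -0.1]
width: -0.0004
```

Request:
{"name": "move_arm", "arguments": {
  "commands": [
    [0,0,0,0,-0.3,0,255],
    [0,0,0,0,-0.5,0,255],
    [0,0,0,0,-0.7,0,255],
    [0,0,0,0,-0.9,0,255],
    [0,0,0,0,-1.0,0,255],
    [0,0,0,0,-1.0,0,255]
  ]
}}

```text
time_s: 5.42
position: [0.4919, -0.1129, 0.0123]
eef_rot: [0.0, 0.716, 0.698, 0.0]
contact_force: [0.6, -1.2, -0.1]
width: -0.0001
```

```bash
python3 - <<'E'
from h import *
topc('top4')
im=save('side','side4');cv2.imwrite('pics/side4c.png',cv2.resize(im[190:290,230:380,::-1],None,fx=5,fy=5,interpolation=cv2.INTER_CUBIC))
s=readout.get_obs();print(s['position'],s['contact_force'])
E
```

```text
[427 215  28  26 574] [440.5 227.7] [ 0.4707 -0.3136  0.022 ]
[ 0.49185847 -0.11286189  0.01229722] [ 0.59004538 -0.41230712  0.04769233]
```

View pics/side4c.png

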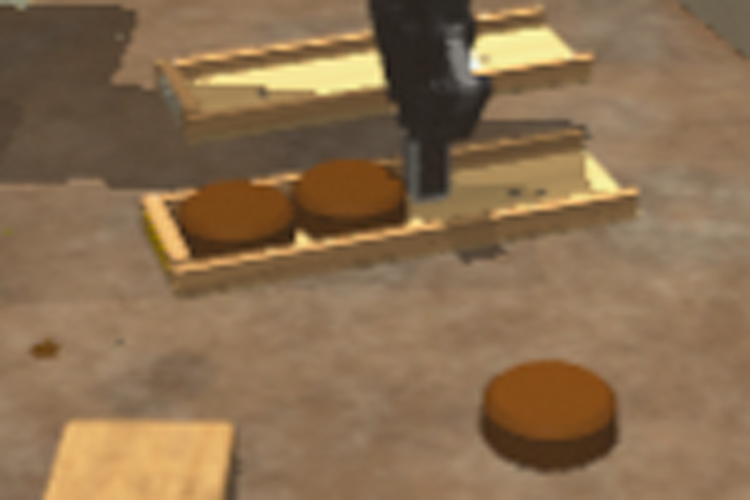

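The picture shows the two cakes touching (crop 237,215 and 350,195), with the front one nearly at the stop. I'll push on in small steps until the force rises.

Request:
{"name": "move_arm", "arguments": {
  "commands": [
    [0,0,0,0,-0.1,0,255],
    [0,0,0,0,-0.2,0,255],
    [0,0,0,0,-0.3,0,255],
    [0,0,0,0,-0.3,0,255]
  ]
}}

```text
time_s: 6.02
position: [0.4916, -0.1135, 0.0133]
eef_rot: [0.002, 0.716, 0.698, 0.002]
contact_force: [6.3, -1.0, 0.2]
width: 0.0001
```

Request:
{"name": "move_arm", "arguments": {
  "commands": [
    [0,0,0,0,1,0,255],
    [0,0,0,0,1,-5,255],
    [0,0,0,0,1,-9,255],
    [0,0,1.57,-20.1,-1.3,-9,0],
    [0,0,1.57,-20.1,-1.3,-9,0],
    [0,0,1.57,-20.1,-1.3,-9,0],
    [0,0,1.57,-20.1,-1.3,-9,0],
    [0,0,1.57,-20.1,-1.3,-9,0],
    [0,0,1.57,-20.1,-1.3,-9,0],
    [0,0,1.57,-20.1,-1.3,-9,0],
    [0,0,1.57,-20.1,-1.3,-9,0],
    [0,0,1.57,-20.1,-1.3,-9,0]
  ]
}}

```text
time_s: 7.52
position: [0.47, -0.3128, 0.1016]
eef_rot: [-0.001, 1.0, -0.014, -0.001]
contact_force: [-0.3, 0.2, 0.4]
width: 0.0852
```

```bash
python3 - <<'E'
from h import *
topc('top5',(320,170,380,300))
im=save('side','side5');cv2.imwrite('pics/side5c.png',cv2.resize(im[190:290,240:400,::-1],None,fx=5,fy=5,interpolation=cv2.INTER_CUBIC))
print(onz('side',[[340,270.6]],.022),onz('top',[[440.6,227.7]],.018),tool()[0],tool()[1].round(3),readout.get_obs()['width'])
E
```

```text
[334 226  26  26 548] [346.8 238.7] [ 0.4486 -0.1088  0.022 ]
[336 255  26  17 361] [348.6 263.5] [ 0.3953 -0.1121  0.022 ]
[[ 0.46769784 -0.32667041  0.022     ]] [[ 0.47088222 -0.31500488  0.018     ]] [ 0.4701829  -0.31286517  0.10163031] [[ 1.    -0.024 -0.002]
 [-0.024 -1.     0.001]
 [-0.002 -0.001 -1.   ]] 0.08552932607323839
```

View pics/side5c.png

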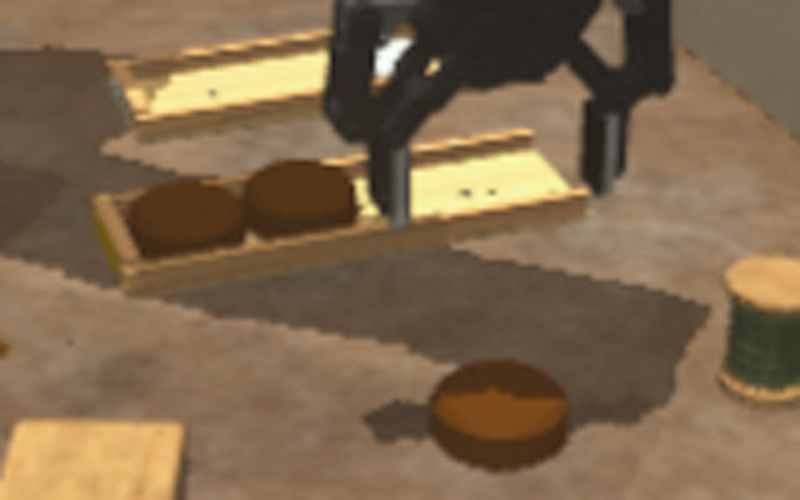

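```bash
python3 - <<'E'
from h import *
def proj(c,P):
    m=camera_model(c);K=np.array([[m['fx'],0,m['cx']],[0,m['fy'],m['cy']],[0,0,1]]);E=np.array(m['extrinsics'])
    return cv2.projectPoints(np.array(P,float),cv2.Rodrigues(E[:3,:3])[0],E[:3,3],K,np.array(m['dist'],float))[0].reshape(-1,2).round(1)
print(proj('side',[[.422,-.313,.114],[.52,-.313,.114],[.4485,-.1115,.027],[.4709,-.315,.022],[.4709,-.3267,.022]]))
print(proj('top',[[.4485,-.1115,.027],[.4709,-.315,.022],[.4709,-.3267,.022]]))
E
```

```text
[[318.5 234.4]
 [360.8 226.6]
 [299.8 226.3]
 [339.2 267.5]
 [341.3 270.3]]
[[348.1 238.7]
 [441.1 227.6]
 [446.4 227.6]]
```

Request:
{"name": "move_arm", "arguments": {
  "commands": [
    [0,0,-1.57,0.05,0.4,0,0],
    [0,0,-1.57,0.05,0.4,0,0],
    [0,0,-1.57,0.05,0.4,0,0],
    [0,0,-1.57,0.05,0.4,0,0],
    [0,0,-1.57,0.05,0.4,0,0],
    [0,0,-1.57,0.05,0.4,0,0],
    [0,0,-1.57,0.05,0.4,0,0],
    [0,0,-1.57,0.05,0.4,0,0],
    [0,0,-1.57,0.05,0.4,0,0],
    [0,0,-1.57,0.05,0.4,5,0],
    [0,0,-1.57,0.05,0.4,9.7,0],
    [0,0,-1.57,0.05,0.4,9.7,0]
  ],
  "force": 20
}}

```text
time_s: 9.12
position: [0.468, -0.3145, 0.0016]
eef_rot: [-0.005, 0.715, 0.699, -0.0]
contact_force: [0.4, 0.0, -0.3]
width: 0.0856
```

Request:
{"name": "move_arm", "arguments": {
  "commands": [
    [0,0,0,0,0,0,0],
    [0,0,0,0,0,0,100],
    [0,0,0,0,0,0,100],
    [0,0,0,0,0,0,100],
    [0,0,0,0,0,0,100],
    [0,0,0,0,0,0,100]
  ]
}}

```text
time_s: 9.88
position: [0.4726, -0.3185, 0.0075]
eef_rot: [0.002, 0.716, 0.698, 0.0]
contact_force: [-1.2, 0.2, 6.7]
width: 0.0611
```

Request:
{"name": "move_arm", "arguments": {
  "commands": [
    [0,0,0,0,0,0,0],
    [0,0,0,0,0,0,0],
    [0,0,0,0,0,-0.3,0],
    [0,0,1.57,0,0,-0.3,0],
    [0,0,1.57,0,0,-0.3,0],
    [0,0,1.57,0,0,-0.3,0],
    [0,0,1.57,0,0,-0.3,0],
    [0,0,1.57,0,0,-0.3,0],
    [0,0,1.57,0,0,-0.3,0],
    [0,0,1.57,0,0,-0.3,0],
    [0,0,1.57,0,0,-0.3,0],
    [0,0,1.57,0,0,-0.3,0]
  ]
}}

```text
time_s: 11.38
position: [0.4712, -0.3173, 0.0083]
eef_rot: [-0.0, 1.0, -0.014, -0.0]
contact_force: [0.5, -0.3, 0.4]
width: 0.0855
```

Request:
{"name": "move_arm", "arguments": {
  "commands": [
    [0,0,0,0,0,0,0],
    [0,0,0,0,0,0,130],
    [0,0,0,0,0,0,130],
    [0,0,0,0,0,0,130],
    [0,0,0,0,0,0,130],
    [0,0,0,0,0,0,130]
  ],
  "force": 30
}}

```text
time_s: 12.12
position: [0.4714, -0.3175, 0.0086]
eef_rot: [0.0, 1.0, -0.012, 0.0]
contact_force: [-0.6, 1.2, 5.2]
width: 0.0605
```

Request:
{"name": "move_arm", "arguments": {
  "commands": [
    [0,0,0,0,0,-3,130],
    [0,0,0,0,0,-7,130],
    [0,0,0,1.8,-5,-7,130],
    [0,0,0,3.6,-10,-7,130],
    [0,0,0,5.4,-15,-7,130],
    [0,0,0,7.3,-19,-7,130],
    [0,0,0,7.3,-20.5,-7,130],
    [0,0,0,7.3,-20.5,-7,130],
    [0,0,0,7.3,-20.5,-5,130],
    [0,0,0,7.3,-20.5,-4,130],
    [0,0,0,7.3,-20.5,-4,130]
  ]
}}

```text
time_s: 13.5
position: [0.5479, -0.115, 0.0473]
eef_rot: [-0.0, 1.0, -0.013, -0.001]
contact_force: [-0.3, 0.6, -0.8]
width: 0.0605
```

```bash
python3 - <<'E'
from h import *
im=save('side','side6');a=cv2.resize(im[180:280,240:400,::-1],None,fx=5,fy=5,interpolation=cv2.INTER_CUBIC)
cv2.imwrite('pics/side6c.png',a)
s=readout.get_obs();print(s['position'],s['width'],s['contact_force'])
E
```

```text
[ 0.54857063 -0.11500484  0.0480014 ] 0.060535838577517154 [ 0.15123418 -0.61149209 -0.39475803]
```

View pics/side6c.png

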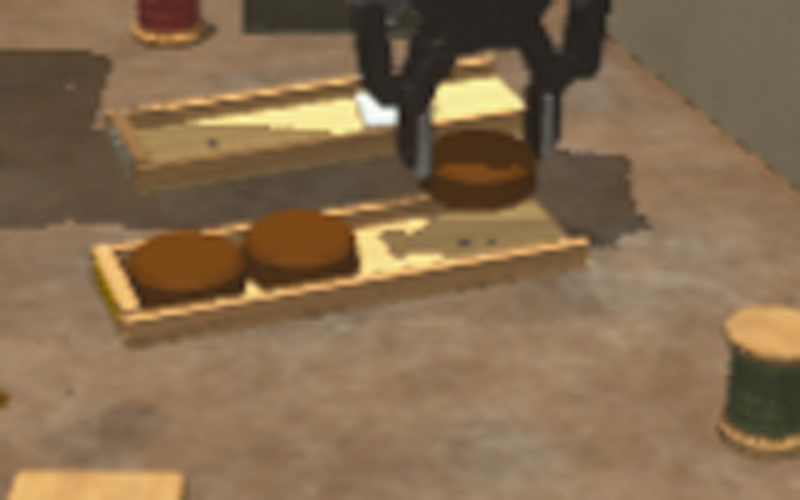

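The cake is held level over the rear of the lane (crop 480,168), and the old cakes are still in a row at (187,265) and (300,245). Lowering now.

Request:
{"name": "move_arm", "arguments": {
  "commands": [
    [0,0,0,0,-0.1,1.2,130],
    [0,0,0,0,-0.1,2,130],
    [0,0,0,0,-0.1,2.6,130],
    [0,0,0,0,-0.1,3.0,130],
    [0,0,0,0,-0.1,3.3,130],
    [0,0,0,0,-0.1,3.4,130],
    [0,0,0,0,-0.1,3.4,130]
  ]
}}

```text
time_s: 14.42
position: [0.5492, -0.1132, 0.0144]
eef_rot: [-0.0, 1.0, -0.012, 0.0]
contact_force: [-0.2, 0.5, -0.5]
width: 0.0602
```

Request:
{"name": "move_arm", "arguments": {
  "commands": [
    [0,0,0,0,0,0,20],
    [0,0,0,0,0,0,20],
    [0,0,0,0,0,0,20],
    [0,0,0,0,0,-3,20],
    [0,0,0,0,0,-8,20],
    [0,0,0,0,0,-8,20]
  ]
}}

```text
time_s: 15.18
position: [0.5523, -0.1143, 0.0986]
eef_rot: [0.001, 1.0, -0.012, 0.004]
contact_force: [0.2, -0.6, -1.0]
width: 0.0787
```

```bash
python3 - <<'E'
from h import *
im=save('side','side7');a=cv2.resize(im[180:280,240:400,::-1],None,fx=5,fy=5,interpolation=cv2.INTER_CUBIC)
cv2.imwrite('pics/side7c.png',a)
s=readout.get_obs();print(s['position'],s['width'],s['contact_force'])
E
```

```text
[ 0.55086623 -0.11382463  0.09644387] 0.07875862796784829 [-0.41215724 -0.15399518 -0.96124761]
```

View pics/side7c.png

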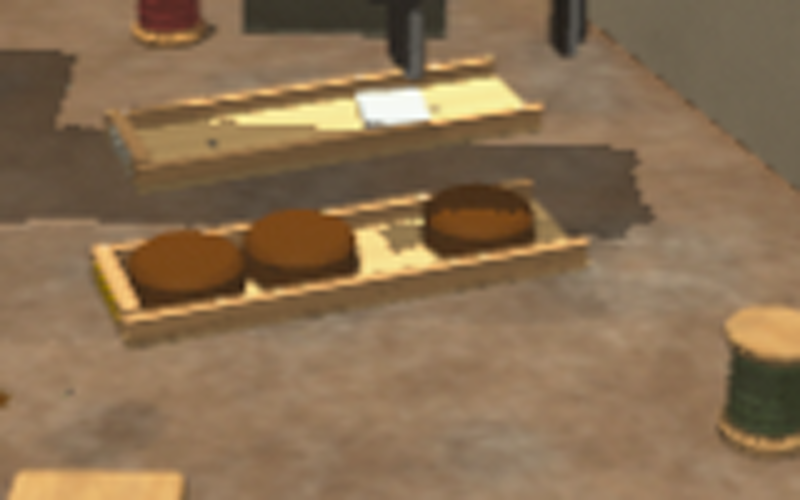

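The new cake lies flat in the lane (crop 480,220), with a gap to the row. Next I close the fingers, go behind it and push.

Request:
{"name": "move_arm", "arguments": {
  "commands": [
    [0,0,-1.57,5.6,0,0,255],
    [0,0,-1.57,5.6,0,0,255],
    [0,0,-1.57,5.6,0,0,255],
    [0,0,-1.57,5.6,0,0,255],
    [0,0,-1.57,5.6,0,0,255],
    [0,0,-1.57,5.6,0,0,255],
    [0,0,-1.57,5.6,0,0,255],
    [0,0,-1.57,5.6,0,0,255],
    [0,0,-1.57,5.6,0,0,255],
    [0,0,-1.57,5.6,0,0,255],
    [0,0,-1.57,5.6,0,4,255],
    [0,0,-1.57,5.6,0,4,255]
  ]
}}

```text
time_s: 16.73
position: [0.6019, -0.1135, 0.0508]
eef_rot: [-0.003, 0.716, 0.698, -0.002]
contact_force: [-1.4, 0.2, -0.5]
width: 0.0
```

Request:
{"name": "move_arm", "arguments": {
  "commands": [
    [0,0,0,0,0,2,255],
    [0,0,0,0,0,3.5,255],
    [0,0,0,0,0,4.0,255],
    [0,0,0,0,0,4.0,255]
  ]
}}

```text
time_s: 17.23
position: [0.605, -0.1145, 0.0143]
eef_rot: [-0.0, 0.716, 0.698, -0.0]
contact_force: [0.0, 0.2, -0.3]
width: 0.0002
```

Request:
{"name": "move_arm", "arguments": {
  "commands": [
    [0,0,0,0,-0.8,0,255],
    [0,0,0,0,-1.6,0,255],
    [0,0,0,0,-2.4,0,255],
    [0,0,0,0,-3.2,0,255],
    [0,0,0,0,-3.9,0,255],
    [0,0,0,0,-4.4,0,255],
    [0,0,0,0,-4.8,0,255],
    [0,0,0,0,-5.0,0,255],
    [0,0,0,0,-5.1,0,255],
    [0,0,0,0,-5.2,0,255],
    [0,0,0,0,-5.2,0,255]
  ]
}}

```text
time_s: 18.6
position: [0.5537, -0.1134, 0.0144]
eef_rot: [0.0, 0.716, 0.698, 0.0]
contact_force: [2.2, -0.1, 0.2]
width: -0.0002
```

Force has started to rise at the predicted closed-row position. One small extra push, then I back off and check.

Request:
{"name": "move_arm", "arguments": {
  "commands": [
    [0,0,0,0,-0.2,0,255],
    [0,0,0,0,-0.2,0,255],
    [0,0,0,0,-0.2,0,255]
  ]
}}

```text
time_s: 18.98
position: [0.5535, -0.1137, 0.0151]
eef_rot: [0.002, 0.716, 0.698, 0.001]
contact_force: [5.5, -0.2, 0.0]
width: 0.0001
```

Request:
{"name": "move_arm", "arguments": {
  "commands": [
    [0,0,0,0,1,0,255],
    [0,0,0,0,2,0,255],
    [0,0,0,0,2,-6,255],
    [0,0,0,0,6,-12,255],
    [0,0,0,0,10,-14,255],
    [0,0,0,0,10,-14,255],
    [0,0,0,0,10,-14,255]
  ]
}}

```text
time_s: 19.85
position: [0.6499, -0.1153, 0.1527]
eef_rot: [-0.002, 0.716, 0.698, -0.001]
contact_force: [-0.2, 0.6, -0.1]
width: -0.0008
```

```bash
python3 - <<'E'
from h import *
topc('top8',(320,170,380,300))
im=save('side','side8');t=cv2.imread('pics/top8.png')
a=cv2.resize(im[190:280,240:400,::-1],None,fx=4,fy=4,interpolation=cv2.INTER_CUBIC);b=cv2.resize(t[140:300,250:460],(0,0),fx=1.4,fy=1.4)
H=np.zeros((a.shape[0]+b.shape[0],640,3),np.uint8);H[:a.shape[0],:a.shape[1]]=a;H[a.shape[0]:,:b.shape[1]]=b
cv2.imwrite('pics/end.png',H)
s=readout.get_obs();print(s['position'],s['time_s'])
E
```

```text
[ 0.64894702 -0.11517626  0.15229872] 19.95
```

View pics/end.png

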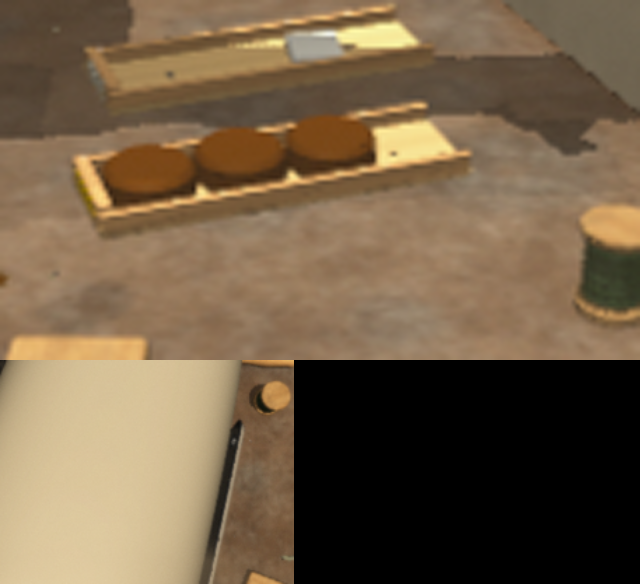

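The side view shows a closed row against the stop, at crop (150,172), (240,155) and (331,138), all flat. The chalk and the green spool are where they were. Handing in.

```bash
python3 -c "
from h import *
manip.sign_off()"
```

```text
the job is handed in; nothing more can be done
```

I restocked the beeswax lane and handed the job in at about 20 s on the robot's clock. `sign_off` gives no verdict, so the result below rests on my own checks.

**What I did:** I slid both old cakes forward along the floor with the closed fingers until the force rose at the front stop. I then gripped the new cake on the bench, laid it flat in the rear of the lane and pushed it up against the row.

**Last checks:**
- **Row:** the final side picture shows three flat cakes in a closed row against the stop.
- **New cake:** the last push stopped at x = 0.5535 m with about 5.5 N, against 0.5536 m predicted for a closed row. That puts the new cake at about x = 0.042 m in the lane.
- **Old cakes:** after the first push, the camera put the back cake at about x = -0.021 m in the lane.
- **Things to leave alone:** the chalk and the green spool look unmoved in the final side picture. The red spool was outside that crop; it was in its place in the earlier ones.

**Checks that failed or disagreed:**
- **Final top view:** the arm blocked the lane, so I have no final measurement from above.
- **New cake's position on the bench:** the two cameras differed by about 12 mm across the lane. I centred the cake by squeezing it in the gripper before the final grasp.

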